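Rake the clay lumps into one layer

TASK

The four lumps of dry clay in the wooden tray are piled two on two at one end. Take the toothed rake by its handle and rake the two upper lumps off the pile towards the bare end, until all four lie flat in a single layer in the tray, two in each half; then stand the rake on its teeth on the table beside the tray and let go. Move the clay with the rake only, not with the gripper.

Things in the scene. Friction and masses are not known exactly. Their poses are not given: they have to be found in the camera images.
- rake: Loose upright rake, 300 g, standing on its teeth: wooden handle 24 mm square on a 104 (x) x 40 (y) mm steel bar with two rows of five 34 mm teeth. Origin mid-grip, 105 mm above the tooth tips; z up, x along the bar; rakes along y, same both ways round. Handle from 57 mm below to 35 mm above the origin. Nearby stands a like handle on a round toothless foot: not the rake.
- tray: Shallow wooden drying tray, fixed. Origin at the centre of its underside, on the table; x along the short side, y along the long side. Inside 130 (x) x 180 mm (y), floor 6 mm and rim 24 mm above the table, walls 8 mm thick. The pile is in its +y half, the -y half is bare; the halves meet at y = 0.
- lump_a: rough block of dry reddish-brown clay, 50 (x) x 60 (y) x 24 mm high, about 100 g, all four alike; origin at its centre; z up. It starts on the tray floor under another lump (top 30 mm above the table), near tray x = -29 mm, y = +40 mm, its sides parallel to the tray's to within about 5 degrees. It slides easily (friction about 0.3) on the tray and on the other lumps.
- lump_b: rough block of dry reddish-brown clay, 50 (x) x 60 (y) x 24 mm high, about 100 g, all four alike; origin at its centre; z up. It starts on the tray floor under another lump (top 30 mm above the table), near tray x = +29 mm, y = +40 mm, its sides parallel to the tray's to within about 5 degrees. It slides easily (friction about 0.3) on the tray and on the other lumps.
- lump_c: rough block of dry reddish-brown clay, 50 (x) x 60 (y) x 24 mm high, about 100 g, all four alike; origin at its centre; z up. It starts on top of another lump in the pile (underside 30 mm, top 54 mm above the table), near tray x = -29 mm, y = +40 mm, its sides parallel to the tray's to within about 5 degrees. It slides easily (friction about 0.3) on the tray and on the other lumps.
- lump_d: rough block of dry reddish-brown clay, 50 (x) x 60 (y) x 24 mm high, about 100 g, all four alike; origin at its centre; z up. It starts on top of another lump in the pile (underside 30 mm, top 54 mm above the table), near tray x = +29 mm, y = +40 mm, its sides parallel to the tray's to within about 5 degrees. It slides easily (friction about 0.3) on the tray and on the other lumps.
There are look-alikes about, which are no part of the job. Of the things that look like the rake, the middle-sized one is meant.

How it is judged (in metres and radians):
On the way:
1. the rake, lifted off the table, pushes against a lump (height (world z) of rake above 0.112 m and (contact force between rake and lump_a above 0.1 N or contact force between rake and lump_b above 0.1 N or contact force between rake and lump_c above 0.1 N or contact force between rake and lump_d above 0.1 N)).
At the end, for the whole second after the job is handed in: All four lumps lie in the tray, centres under 24 mm above the table (none on another), two centres in each half (tray y above and below 0); the rake stands on its teeth on the table, tilted under 0.15 rad, its origin 95 mm (x) or 120 mm (y) or more from the tray centre; all at rest (height (world z) of each of lump_a, lump_b, lump_c, lump_d below 0.024 m and x of lump_a in the frame of tray between -0.065 and 0.065 m and y of lump_a in the frame of tray between -0.09 and 0.09 m and x of lump_b in the frame of tray between -0.065 and 0.065 m and y of lump_b in the frame of tray between -0.09 and 0.09 m and x of lump_c in the frame of tray between -0.065 and 0.065 m and y of lump_c in the frame of tray between -0.09 and 0.09 m and x of lump_d in the frame of tray between -0.065 and 0.065 m and y of lump_d in the frame of tray between -0.09 and 0.09 m and ((y of each of lump_a, lump_b in the frame of tray below 0 m and y of each of lump_c, lump_d in the frame of tray above 0 m) or (y of each of lump_a, lump_c in the frame of tray below 0 m and y of each of lump_b, lump_d in the frame of tray above 0 m) or (y of each of lump_a, lump_d in the frame of tray below 0 m and y of each of lump_b, lump_c in the frame of tray above 0 m) or (y of each of lump_a, lump_d in the frame of tray above 0 m and y of each of lump_b, lump_c in the frame of tray below 0 m) or (y of each of lump_a, lump_c in the frame of tray above 0 m and y of each of lump_b, lump_d in the frame of tray below 0 m) or (y of each of lump_a, lump_b in the frame of tray above 0 m and y of each of lump_c, lump_d in the frame of tray below 0 m)) and angle between rake's own z axis and vertical below 0.15 rad and height (world z) of rake between 0.098 and 0.112 m and (x of rake in the frame of tray above 0.095 m or x of rake in the frame of tray below -0.095 m or y of rake in the frame of tray above 0.12 m or y of rake in the frame of tray below -0.12 m) and linear speed of each of lump_a, lump_b, lump_c, lump_d, rake below 0.02 m/s); the robot touches nothing.
It fails at once if the gripper's fingers touch a clay lump (contact force between the fingers and lump_a above 0.5 N or contact force between the fingers and lump_b above 0.5 N or contact force between the fingers and lump_c above 0.5 N or contact force between the fingers and lump_d above 0.5 N).
It also fails if it takes over 54 s, if anything falls off the work surface, if the arm or the gripper's body presses on something with over 40 N, if the wrist force passes 120 N, or if a joint passes its speed limit or range.

ROBOT

A 6-joint arm with a two-finger parallel gripper is mounted at the origin on the work surface. World frame = base frame: x ahead of the robot, y to its left, z up, the work surface at z = 0. Lengths are in mm, angles in rad, forces in N, time in s.
With the tool pointing down it reaches from about 350 to 975 mm from the base axis. Payload 7.1 kg.
Tool frame: the origin (TCP) lies at the very end of the fingers, on their centre line; the grasp point (between the pads) lies 19 mm behind it (ctrl.tcp_to_grasp is the distance from the TCP to the grasp point, in mm); z points along the fingers, x is the direction in which the jaws open and shut, and the axes are right-handed (so a half turn about z gives the same grasp; the last joint's range is limited). The gripper opens to 88 mm and grips with 3 to 60 N. Pads are 20 mm wide; open, the fingers measure 115 mm over their backs; the gripper's body (75 mm by 178 mm) begins 61 mm behind the grasp point.
Start: joints at [-1.279, 0.423, 1.63, -0, 1.089, -0.019], TCP at [191.155, -595.033, 222.675] pointing down, gripper open.
Joint ranges: [-3, 3], [-0.9, 2.11], [0.09, 2.58], [-1.31, 4.45], [0.11, 2.69], [-2.54, 2.54]. Speed limits (rad/s): [2.39, 2.39, 3.01, 3.14, 3.14, 3.14].

INTERFACE

Orientations are given as a rotation vector (axis times angle).
In Python, from workcell import get_obs, viewer, ctrl, masks_of gives the robot as it stands. The module is installed in compiled form; this text tells all that it offers.
- The arm moves only by the shell command python3 -m inch 'ROWS'. ROWS is JSON, a list of rows, each an object of numbers: "tx", "ty", "tz": the shift along the tool's x, y, z in cm; "ax", "ay", "az": the turn, a rotation vector about the tool's x, y, z in degrees; "jaw": the opening, from 0 (shut) to 1 (fully open). In form: [{"tx": .., "ty": .., "tz": .., "ax": .., "ay": .., "az": .., "jaw": ..}, ...]. A call has 1 to 12 rows; each row shifts and turns the commanded pose from where the row before left it, along the tool's axes as they then stand; what a row does not reach is not made up. A row lasts 1/8 s, in which the tool goes at most 62.5 mm and 10.7 degrees, less where a joint would pass 70% of its speed; a pose out of reach is approached as far as the arm can. A call is refused whole if a number of a shift passes 6.25 or a number of a turn 10.7, either way. A call with a gripper value outside its range is refused whole. The fingers move at their own pace and stop on an object; the grip force is fixed at half the most. Time passes only in rows, so rows that do not move let the fingers close. It gives the time, the measured TCP pose, the force and the opening at its end, in the units of the state.
- get_obs(): the state, without advancing time (a new reading comes with each control period).
- viewer.get_image(name): name is "scene" or "side" or "wrist"; returns (picture, depth): 420x560x3 uint8, red, green, blue; 420x560 float32, mm along the optical axis (not along the pixel's ray), 0 where there is no reading.
- viewer.get_calibration(name): a dict with "fx", "fy", "cx", "cy" (pixels), "rvec" (rotation vector, rad) and "tvec" (3), from world to camera coordinates, as OpenCV has them. Camera axes: x right, y down, z forward; pixel columns grow to the right and rows downward; lengths in mm; the calibration is good to about 2 mm. The wrist camera is an equidistant fisheye: a pixel r from the principal point sees the ray r / f radians off the axis. A picture is of the moment at which its call begins: read the wrist's pose just before it. get_calibration takes no time and is no camera call; for the wrist camera it gives the pose at the moment of the call.
- ctrl.close_job(): hands the job in, once; it reports no verdict.
Trained networks look in the newest picture that a camera, given by its name, has taken for a name from the list of things; names that differ only in an ending like _2 or _b are one class to them, and where a whole thing is asked for, a point or a joint stands for the part that bears it (a point fixed in the world has none). Each returns a list of dicts, best first, with "score" (0 to 1); they miss things now and then, are a little off and sometimes report something else, mostly with a low value. They report only what shows in the picture. A call takes as long as a camera call. They do not tell look-alikes from the thing itself.
- masks_of(camera, thing): "pixels" (420x560 bool, what is visible of it) and "location" ([column, row] in pixels, amid what is visible of it).
The state is a dict: "t": time; "qpos": joint angles; "qvel": joint speeds; "joint_torque": joint torques, N m; "ee_pos": TCP position; "orientation": TCP orientation; "ft_force": force on the tool from outside, world axes, zero at the start; "moment": the same for the moment, N m; "width": finger opening in mm.
Only numpy, scipy, OpenCV 4.12 (cv2) and the standard library are available. Lean on these libraries where they do the work, as an engineer would, in place of code of your own. Each camera call takes 0.05 s, during which the arm holds its last target. There are 200 camera calls.

## Working session

There is one attempt and no reset: what is moved stays moved. The work goes in short steps, Python scripts to look and compute and a shell command to move; the robot and the scene stay as the last step left them, time stands still between calls to the robot, and variables do not carry over. Pictures are saved under pics/ and viewed, about 8 in all and at most 12, crops included, and the job is handed in when it is done.

```bash
mkdir -p pics
cat > h.py <<'E'
import numpy as np, cv2
from workcell import get_obs, viewer, ctrl, masks_of
def cloud(name, d):
    c=viewer.get_calibration(name)
    R=cv2.Rodrigues(np.array(c["rvec"],float))[0]; t=np.array(c["tvec"],float).ravel()
    v,u=np.mgrid[:d.shape[0],:d.shape[1]]
    x=(u-c["cx"])/c["fx"]; y=(v-c["cy"])/c["fy"]
    P=np.stack([x*d,y*d,d],-1)
    return (P-t)@R, d>0
def rect(P):
    return cv2.minAreaRect(P[:,:2].astype(np.float32))
def save(n,im): cv2.imwrite("pics/"+n,im[...,::-1])
E
python3 - <<'E'
from h import *
ims=[]
for n in("scene","side"):
    im,d=viewer.get_image(n); ims.append(im); P,ok=cloud(n,d)
    np.save(n+".npy",P)
    for th in("rake","tray","lump_a"):
        for m in masks_of(n,th):
            Q=P[m["pixels"]&ok]
            print(n,th,round(m["score"],2),np.round(m["location"]),len(Q),np.round(np.median(Q,0)),np.round(np.percentile(Q,[2,98],axis=0)).tolist())
    save(n+".png",cv2.resize(im,(800,600)))
print(get_obs())
E
```

```text
scene rake 0.97 [171. 207.] 2416 [ 375. -290.   66.] [[306.0, -348.0, 2.0], [428.0, -235.0, 190.0]]
scene rake 0.96 [262. 216.] 549 [387. -83.  37.] [[352.0, -111.0, 1.0], [416.0, -55.0, 106.0]]
scene rake 0.95 [223. 224.] 782 [ 465. -173.   65.] [[413.0, -192.0, 11.0], [504.0, -155.0, 141.0]]
scene tray 0.82 [329. 265.] 3419 [565.  39.   8.] [[479.0, -31.0, 1.0], [624.0, 160.0, 25.0]]
scene lump_a 0.77 [367. 268.] 193 [604. 100.  24.] [[572.0, 77.0, 15.0], [607.0, 132.0, 30.0]]
scene lump_a 0.69 [355. 234.] 420 [528. 103.  54.] [[500.0, 77.0, 38.0], [547.0, 135.0, 56.0]]
scene lump_a 0.58 [368. 249.] 693 [592. 100.  53.] [[556.0, 74.0, 25.0], [606.0, 134.0, 56.0]]
scene lump_a 0.41 [347. 250.] 48 [532.  80.  20.] [[504.0, 78.0, 11.0], [543.0, 83.0, 29.0]]
side rake 0.97 [323. 243.] 741 [375. -74.  38.] [[341.0, -150.0, 1.0], [414.0, -49.0, 107.0]]
side rake 0.77 [357. 185.] 1987 [ 355. -278.   66.] [[294.0, -332.0, 3.0], [424.0, -233.0, 191.0]]
side rake 0.75 [311. 207.] 917 [ 451. -163.   50.] [[406.0, -190.0, 4.0], [500.0, -153.0, 141.0]]
side tray 0.74 [199. 284.] 196 [574. 137. 
[... 407 characters left out ...]
4.0, 141.0, 32.0]]
{'t': 0.4, 'qpos': array([-1.27901664e+00,  4.23212028e-01,  1.63003335e+00,  1.52671622e-05,
        1.08857434e+00, -1.90152581e-02]), 'qvel': array([-4.48273893e-04, -7.99940439e-04, -8.29522619e-04, -2.10028631e-05,
       -7.47951055e-05,  5.88017690e-04]), 'joint_torque': array([-6.83599046e-04, -5.44020545e+01, -2.73663461e+01,  6.43916242e-02,
        1.89166877e-02, -6.58422846e-05]), 'ee_pos': array([ 191.12575777, -594.95598889,  222.55257499]), 'orientation': array([-2.53836584e+00,  1.85077637e+00,  2.71306200e-04]), 'ft_force': array([ 0.17302695,  0.33836287, -0.10517493]), 'moment': array([-0.00449445,  0.03880648,  0.04770803]), 'width': 87.85275257378221}
```

View pics/scene.png

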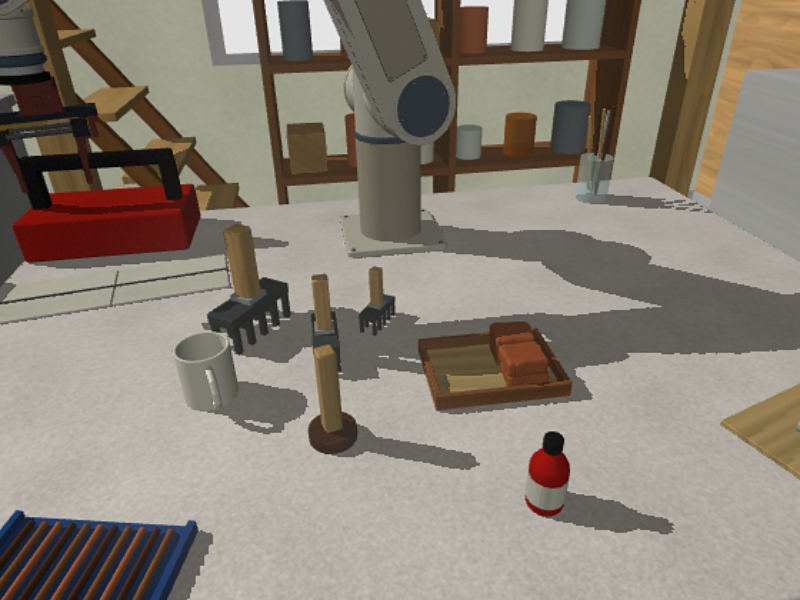

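View pics/side.png

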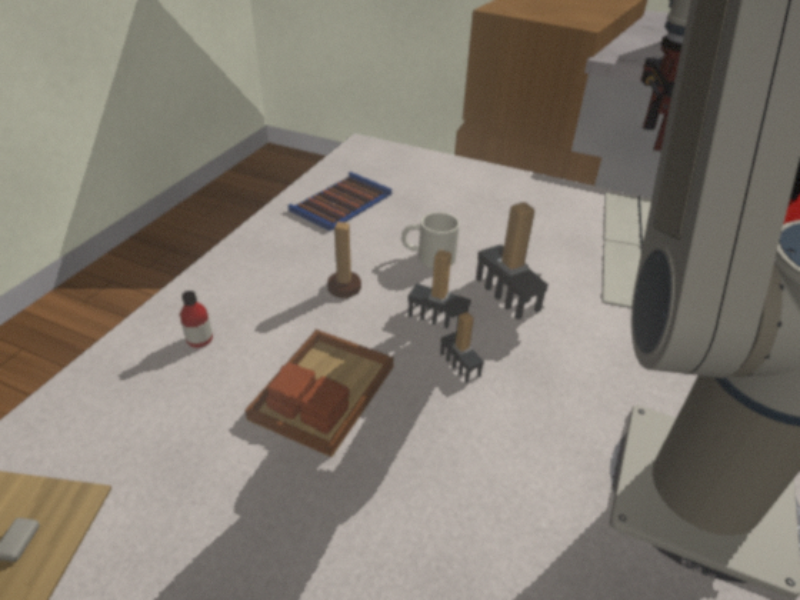

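Seen so far, as pixels in the 800x600 scene view. The rake look-alikes are the big rake (248,290, about 190 mm tall), the middle rake (322,315, about 141 mm), the small rake (377,300, about 107 mm) and the handle on a round foot (328,400). The middle one fits: 105+35 = 140 mm tall, standing near (460,-172). The pile is at the +y (right) end of the tray. Next I'll get exact poses and a close crop.

Run:
```python
from h import *
from scipy.spatial.transform import Rotation as Ro
S=np.load("scene.npy").reshape(-1,3); D=np.load("side.npy").reshape(-1,3)
def sel(P,x0,x1,y0,y1,z0,z1):
    return P[(P[:,0]>x0)&(P[:,0]<x1)&(P[:,1]>y0)&(P[:,1]<y1)&(P[:,2]>z0)&(P[:,2]<z1)]
for nm,P in(("scene",S),("side",D),("both",np.vstack([S,D]))):
    h=sel(P,420,500,-215,-130,60,138); b=sel(P,400,520,-225,-130,40,58)
    print(nm,"handle",rect(h),len(h),"top",sel(P,420,500,-215,-130,100,200)[:,2].max(),"bar",rect(b),len(b))
    print(" tray rim",rect(sel(P,460,650,-60,190,21,27)))
    for x0,x1 in((480,551),(551,620)):
        print(" upper",rect(sel(P,x0,x1,50,160,50,58)))
    p=sel(P,500,620,-260,-90,60,250); print(" foot thing",np.median(p,0) if len(p) else 0)
print(Ro.from_rotvec(get_obs()["orientation"]).as_matrix().round(3))
im,_=viewer.get_image("scene"); save("crop.png",cv2.resize(im[160:330,130:430],(800,453),interpolation=2))
```

```text
scene handle ((464.44842529296875, -173.9658203125), (23.906719207763672, 9.80381965637207), 89.87791442871094) 351 top 142.09701975703146 bar ((454.92889404296875, -174.0706787109375), (39.796485900878906, 102.51383209228516), 89.98126220703125) 324
 tray rim ((548.9719848632812, 66.77885437011719), (196.1230926513672, 149.7621612548828), 88.69187927246094)
 upper ((522.3963012695312, 107.52706909179688), (59.58760070800781, 52.34773254394531), 85.58908081054688)
 upper ((579.1026000976562, 104.39254760742188), (53.69070053100586, 60.615020751953125), 1.7914764881134033)
 foot thing 0
side handle ((449.30462646484375, -166.74105834960938), (30.681447982788086, 17.508251190185547), 37.11290740966797) 305 top 142.57039806856176 bar ((453.6020202636719, -172.32199096679688), (43.34052658081055, 104.1509780883789), 89.33170318603516) 475
 tray rim ((548.6622314453125, 67.10748291015625), (198.1083984375, 148.16281127929688), 88.70550537109375)
 upper ((520.8145751953125, 109.33491516113281), (61.73458480834961, 51.39616394042969), 86.11759185791016)
 upper ((577.426513671875, 106.81082153320312), (50.3564338684082, 60.79252624511719), 3.2690188884735107)
 foot thing 0
both handle ((455.387451171875, -172.24154663085938), (26.54947853088379, 28.223270416259766), 85.48577117919922) 656 top 142.57039806856176 bar ((453.7925720214844, -172.32423400878906), (43.34052658081055, 104.53208923339844), 89.33170318603516) 799
 tray rim ((548.9793090820312, 67.09772491455078), (198.11546325683594, 149.7621612548828), 88.69187927246094)
 upper ((521.8076782226562, 108.98226928710938), (62.30381393432617, 53.42551040649414), 86.11759185791016)
 upper ((578.8865356445312, 105.53553771972656), (54.05106735229492, 62.91337966918945), 1.7914764881134033)
 foot thing 0
[[ 0.306 -0.952 -0.   ]
 [-0.952 -0.306  0.   ]
 [-0.    -0.    -1.   ]]
```

View pics/crop.png

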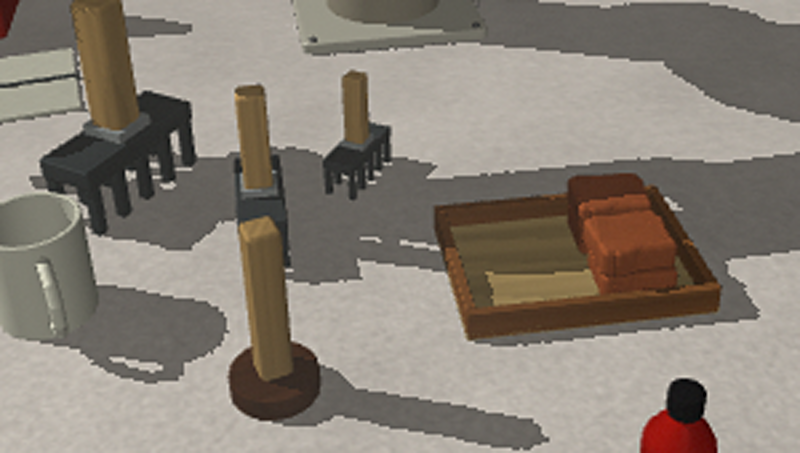

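The crop confirms it: the target is the middle-sized toothed rake at crop (258,180), standing behind the round-foot handle at (265,310). The pile is at the right (+y) end of the tray.

```bash
python3 -m inch '[{"tz":-5},{"tx":-3.58,"ty":-4.22},{"tx":-3.58,"ty":-4.22},{"tx":-3.58,"ty":-4.22},{"tx":-3.58,"ty":-4.22},{"tx":-3.58,"ty":-4.22},{"tx":-3.58,"ty":-4.22},{"tx":-3.58,"ty":-4.22},{"tx":-3.58,"ty":-4.22},{"tx":-3.58,"ty":-4.22},{"az":9},{"az":9}]'; python3 -m inch '[{"jaw":1}]'
python3 - <<'E'
from h import *
o=get_obs(); print(cv2.Rodrigues(o["orientation"])[0].round(3))
im,_=viewer.get_image("side"); 
for n in("side",):
    im,d=viewer.get_image(n); P,ok=cloud(n,d); Q=P[ok]
    b=Q[(abs(Q[:,0]-455)<60)&(abs(Q[:,1]+172)<45)&(Q[:,2]>38)&(Q[:,2]<58)]; print(rect(b))
E
```

```text
[[ 0.306 -0.952 -0.   ]
 [-0.952 -0.306  0.   ]
 [-0.    -0.    -1.   ]]
((453.9251708984375, -172.4346160888672), (41.945316314697266, 104.88508605957031), 88.78694152832031)$[0]: bad value
$[0]: bad value
```

```bash
python3 -m inch '[{"tx":0,"ty":0,"tz":-5,"ax":0,"ay":0,"az":0,"jaw":1}]'
```

```text
t: 0.68
ee_pos: [190.4, -592.6, 269.3]
orientation: [-2.534, 1.848, 0.011]
ft_force: [0.5, -0.3, 0.5]
width: 87.6
```

All seven keys are required.

```bash
python3 -m inch '[{"tx":-3.58,"ty":-4.22,"tz":0,"ax":0,"ay":0,"az":0,"jaw":1},{"tx":-3.58,"ty":-4.22,"tz":0,"ax":0,"ay":0,"az":0,"jaw":1},{"tx":-3.58,"ty":-4.22,"tz":0,"ax":0,"ay":0,"az":0,"jaw":1},{"tx":-3.58,"ty":-4.22,"tz":0,"ax":0,"ay":0,"az":0,"jaw":1},{"tx":-3.58,"ty":-4.22,"tz":0,"ax":0,"ay":0,"az":0,"jaw":1},{"tx":-3.58,"ty":-4.22,"tz":0,"ax":0,"ay":0,"az":0,"jaw":1},{"tx":-3.58,"ty":-4.22,"tz":0,"ax":0,"ay":0,"az":0,"jaw":1},{"tx":-3.58,"ty":-4.22,"tz":0,"ax":0,"ay":0,"az":0,"jaw":1},{"tx":-3.58,"ty":-4.22,"tz":0,"ax":0,"ay":0,"az":0,"jaw":1},{"tx":0,"ty":0,"tz":0,"ax":0,"ay":0,"az":9,"jaw":1},{"tx":0,"ty":0,"tz":0,"ax":0,"ay":0,"az":9,"jaw":1},{"tx":0,"ty":0,"tz":0,"ax":0,"ay":0,"az":0,"jaw":1}]'
python3 - <<'E'
from h import *
o=get_obs(); print(o["ee_pos"],cv2.Rodrigues(o["orientation"])[0].round(3))
E
```

```text
t: 2.17
ee_pos: [454.3, -171.9, 272.8]
orientation: [-2.22, 2.223, -0.0]
ft_force: [0.5, 0.5, 0.4]
width: 88.0
[ 454.32517684 -171.90669365  272.76124111] [[-0.001 -1.     0.   ]
 [-1.     0.001 -0.   ]
 [ 0.    -0.    -1.   ]]
```

```bash
python3 -m inch '[{"tx":0,"ty":0,"tz":4.67,"ax":0,"ay":0,"az":0,"jaw":1},{"tx":0,"ty":0,"tz":4.67,"ax":0,"ay":0,"az":0,"jaw":1},{"tx":0,"ty":0,"tz":4.67,"ax":0,"ay":0,"az":0,"jaw":1},{"tx":0,"ty":0,"tz":4.67,"ax":0,"ay":0,"az":0,"jaw":1},{"tx":0,"ty":0,"tz":0,"ax":0,"ay":0,"az":0,"jaw":1},{"tx":0,"ty":0,"tz":0,"ax":0,"ay":0,"az":0,"jaw":0},{"tx":0,"ty":0,"tz":0,"ax":0,"ay":0,"az":0,"jaw":0},{"tx":0,"ty":0,"tz":0,"ax":0,"ay":0,"az":0,"jaw":0},{"tx":0,"ty":0,"tz":0,"ax":0,"ay":0,"az":0,"jaw":0},{"tx":0,"ty":0,"tz":0,"ax":0,"ay":0,"az":0,"jaw":0},{"tx":0,"ty":0,"tz":0,"ax":0,"ay":0,"az":0,"jaw":0}]'
```

```text
t: 3.55
ee_pos: [454.2, -172.1, 85.9]
orientation: [-2.218, 2.225, -0.0]
ft_force: [-0.6, 0.6, 0.6]
width: 31.3
```

```bash
python3 -m inch '[{"tx":0,"ty":0,"tz":0,"ax":0,"ay":0,"az":0,"jaw":0},{"tx":0,"ty":0,"tz":0,"ax":0,"ay":0,"az":0,"jaw":0},{"tx":0,"ty":0,"tz":0,"ax":0,"ay":0,"az":0,"jaw":0},{"tx":0,"ty":0,"tz":-3,"ax":0,"ay":0,"az":0,"jaw":0},{"tx":0,"ty":0,"tz":-3,"ax":0,"ay":0,"az":0,"jaw":0},{"tx":0,"ty":0,"tz":-3,"ax":0,"ay":0,"az":0,"jaw":0},{"tx":0,"ty":0,"tz":0,"ax":0,"ay":0,"az":0,"jaw":0}]'
python3 - <<'E'
from h import *
o=get_obs()
for n in("scene","side"):
    im,d=viewer.get_image(n); P,ok=cloud(n,d); Q=P[ok]
    b=Q[(abs(Q[:,0]-455)<65)&(abs(Q[:,1]+172)<50)&(Q[:,2]>65)&(Q[:,2]<145)]
    print(n,rect(b),np.percentile(b[:,2],[0.5,1,3]), rect(b[b[:,2]>125]))
    save("lift_"+n+".png",im)
E
```

```text
t: 4.42
ee_pos: [455.5, -172.6, 177.4]
orientation: [-2.217, 2.224, -0.006]
ft_force: [-0.2, 0.2, -3.3]
width: 24.5
scene ((456.74481201171875, -173.0220947265625), (39.797481536865234, 105.82189178466797), 89.8693618774414) [92.23608001 93.39820203 96.43654412] ((456.74481201171875, -173.0220947265625), (39.797481536865234, 105.82189178466797), 89.8693618774414)
side ((453.54083251953125, -171.15573120117188), (103.87174987792969, 44.41514587402344), 0.7267113327980042) [91.38475428 91.55005108 93.47660999] ((453.4075927734375, -171.1574249267578), (103.60523986816406, 44.41514587402344), 0.7267112731933594)
```

View pics/lift_scene.png

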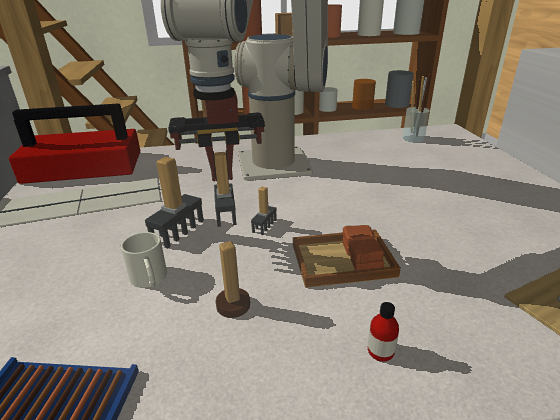

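The rake is lifted and hanging level under the gripper (225,190). The force reads −3.3 N, which matches 300 g, and the teeth are about 91 mm up. Now to move behind the pile.

```bash
python3 -m inch '[{"tx":-4.84,"ty":-1.37,"tz":0,"ax":0,"ay":0,"az":0,"jaw":0},{"tx":-4.84,"ty":-1.37,"tz":0,"ax":0,"ay":0,"az":0,"jaw":0},{"tx":-4.84,"ty":-1.37,"tz":0,"ax":0,"ay":0,"az":0,"jaw":0},{"tx":-4.84,"ty":-1.37,"tz":0,"ax":0,"ay":0,"az":0,"jaw":0},{"tx":-4.84,"ty":-1.37,"tz":0,"ax":0,"ay":0,"az":0,"jaw":0},{"tx":-4.84,"ty":-1.37,"tz":0,"ax":0,"ay":0,"az":0,"jaw":0},{"tx":-4.84,"ty":-1.37,"tz":0,"ax":0,"ay":0,"az":0,"jaw":0},{"tx":0,"ty":0,"tz":0,"ax":0,"ay":0,"az":1.3,"jaw":0},{"tx":0,"ty":0,"tz":0,"ax":0,"ay":0,"az":0,"jaw":0}]'
python3 - <<'E'
from h import *
o=get_obs()
print(o["ee_pos"])
for n in("scene","side"):
    im,d=viewer.get_image(n); P,ok=cloud(n,d); Q=P[ok]
    b=Q[(abs(Q[:,0]-551)<75)&(abs(Q[:,1]-167)<45)&(Q[:,2]>75)&(Q[:,2]<145)]
    print(n,rect(b),np.percentile(b[:,2],[0.5,1,3]))
    save("behind_"+n+".png",im)
E
```

```text
t: 5.65
ee_pos: [549.9, 165.8, 174.0]
orientation: [2.191, -2.247, -0.002]
ft_force: [-0.4, -0.5, -2.2]
width: 24.0
[549.87304782 165.84346984 173.96275379]
scene ((550.380126953125, 164.34893798828125), (40.88246154785156, 105.73658752441406), 89.19219207763672) [89.03919212 89.6343708  90.77685874]
side ((548.9940795898438, 164.67501831054688), (42.49868392944336, 104.58370208740234), 88.11750793457031) [90.10199096 90.48045712 92.96605297]
```

```bash
python3 -m inch '[{"tx":-0.5,"ty":0,"tz":0,"ax":0,"ay":0,"az":0,"jaw":0},{"tx":0,"ty":0,"tz":2.6,"ax":0,"ay":0,"az":0,"jaw":0},{"tx":0,"ty":0,"tz":2.6,"ax":0,"ay":0,"az":0,"jaw":0},{"tx":0,"ty":0,"tz":0,"ax":0,"ay":0,"az":0,"jaw":0},{"tx":1,"ty":0,"tz":0,"ax":0,"ay":0,"az":0,"jaw":0},{"tx":1,"ty":0,"tz":0,"ax":0,"ay":0,"az":0,"jaw":0},{"tx":1,"ty":0,"tz":0,"ax":0,"ay":0,"az":0,"jaw":0},{"tx":1,"ty":0,"tz":0,"ax":0,"ay":0,"az":0,"jaw":0}]'
python3 -m inch '[{"tx":0.8,"ty":0,"tz":0,"ax":0,"ay":0,"az":0,"jaw":0},{"tx":0.8,"ty":0,"tz":0,"ax":0,"ay":0,"az":0,"jaw":0},{"tx":0.8,"ty":0,"tz":0,"ax":0,"ay":0,"az":0,"jaw":0},{"tx":0.8,"ty":0,"tz":0,"ax":0,"ay":0,"az":0,"jaw":0},{"tx":0,"ty":0,"tz":0,"ax":0,"ay":0,"az":0,"jaw":0}]'
python3 - <<'E'
from h import *
a=viewer.get_image("scene")[0]; b=viewer.get_image("side")[0]
save("push1.png",np.hstack([cv2.resize(a[190:310,250:430],(480,320)),cv2.resize(b[200:340,150:300],(320,320))]))
E
```

```text
t: 6.75
ee_pos: [550.6, 130.6, 124.4]
orientation: [-2.191, 2.25, -0.001]
ft_force: [-0.4, 0.2, -3.5]
width: 23.8
t: 7.38
ee_pos: [549.4, 98.8, 123.8]
orientation: [2.191, -2.251, -0.0]
ft_force: [0.1, 0.2, -3.5]
width: 24.2
```

View pics/push1.png

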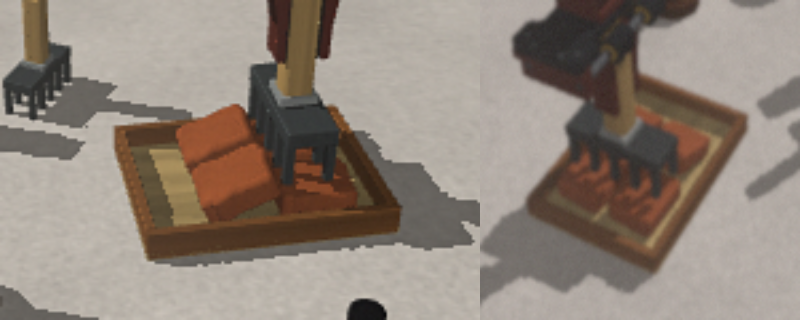

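The upper lumps have tipped forward, with their front edges on the bare floor at left (225,170) and their backs still on the lower pair. I'll keep pushing.

```bash
python3 -m inch '[{"tx":0.8,"ty":0,"tz":0,"ax":0,"ay":0,"az":0,"jaw":0},{"tx":0.8,"ty":0,"tz":0,"ax":0,"ay":0,"az":0,"jaw":0},{"tx":0.8,"ty":0,"tz":0,"ax":0,"ay":0,"az":0,"jaw":0},{"tx":0.5,"ty":0,"tz":0,"ax":0,"ay":0,"az":0,"jaw":0},{"tx":0,"ty":0,"tz":0,"ax":0,"ay":0,"az":0,"jaw":0}]'
python3 -m inch '[{"tx":0,"ty":0,"tz":-5,"ax":0,"ay":0,"az":0,"jaw":0},{"tx":0,"ty":0,"tz":-5,"ax":0,"ay":0,"az":0,"jaw":0},{"tx":0,"ty":0,"tz":0,"ax":0,"ay":0,"az":0,"jaw":0}]'
python3 - <<'E'
from h import *
a,da=viewer.get_image("scene"); b,db=viewer.get_image("side")
save("push2.png",np.hstack([cv2.resize(a[190:310,250:430],(480,320)),cv2.resize(b[200:340,150:300],(320,320))]))
for n,d in(("scene",da),("side",db)):
    P,ok=cloud(n,d)
    print(n)
    for m in masks_of(n,"lump_a"):
        Q=P[m["pixels"]&ok]; T=Q[(Q[:,2]>27)&(Q[:,2]<60)]
        if len(T)>30: print(round(m["score"],2),len(T),np.round(rect(T)[0]),np.round(rect(T)[1]),np.percentile(T[:,2],[5,50,95]).round())
E
```

```text
t: 8.1
ee_pos: [548.8, 69.9, 123.9]
orientation: [-2.191, 2.251, -0.0]
ft_force: [-0.4, 0.9, -2.7]
width: 23.9
t: 8.48
ee_pos: [551.5, 70.9, 227.9]
orientation: [-2.188, 2.245, -0.008]
ft_force: [0.2, -0.1, -3.9]
width: 23.8
scene
0.94 368 [526.  41.] [61. 62.] [28. 30. 32.]
0.87 342 [530. 109.] [61. 60.] [28. 30. 32.]
0.7 413 [582. 108.] [58. 50.] [28. 30. 32.]
0.69 424 [577.  41.] [60. 54.] [28. 30. 32.]
side
0.93 523 [521. 111.] [61. 50.] [28. 31. 33.]
0.89 449 [519.  43.] [50. 63.] [28. 31. 33.]
0.72 439 [576.  46.] [52. 70.] [28. 31. 33.]
0.55 478 [580. 110.] [61. 49.] [28. 31. 33.]
```

View pics/push2.png

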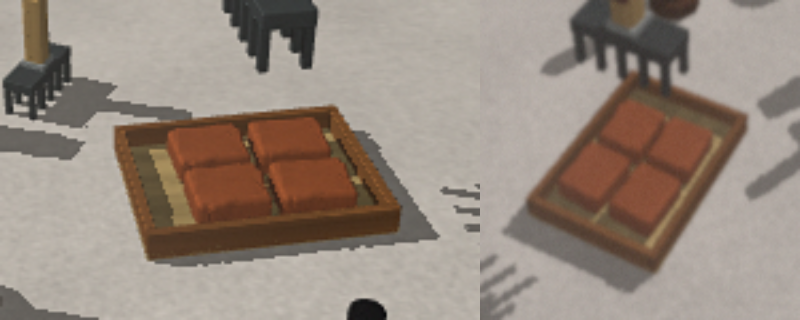

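All four lumps now lie flat with tops at about 30 mm: one pair near tray y ≈ −25 mm, the other near +42 mm. Next I'll check that the table is clear on the +y side of the tray for standing the rake.

Run:
```python
from h import *
for n in("scene","side"):
    im,d=viewer.get_image(n); P,ok=cloud(n,d); Q=P[ok]
    b=Q[(abs(Q[:,0]-551)<75)&(abs(Q[:,1]-238)<65)]; print(n,len(b),np.percentile(b[:,2],[1,50,99.5]).round(1))
    r=Q[(abs(Q[:,0]-551)<75)&(abs(Q[:,1]-71)<35)&(Q[:,2]>120)&(Q[:,2]<200)]
    print(rect(r),np.percentile(r[:,2],[0.2,1]))
print(get_obs()["ee_pos"])
```

```text
scene 2270 [-2.   0.2  2.5]
((547.10205078125, 69.73065185546875), (40.519432067871094, 107.50137329101562), 88.42943572998047) [136.31733514 137.13499541]
side 4611 [-1.8  0.8  3.9]
((547.1162109375, 69.96829986572266), (43.065399169921875, 105.09188842773438), 89.10565948486328) [137.00212162 138.22910403]
[547.64662156  70.32501195 222.10814159]
```

```bash
python3 -m inch '[{"tx":-4.2,"ty":0,"tz":0,"ax":0,"ay":0,"az":0,"jaw":0},{"tx":-4.2,"ty":0,"tz":0,"ax":0,"ay":0,"az":0,"jaw":0},{"tx":-4.2,"ty":0,"tz":0,"ax":0,"ay":0,"az":0,"jaw":0},{"tx":-4.2,"ty":0,"tz":0,"ax":0,"ay":0,"az":0,"jaw":0},{"tx":0,"ty":0,"tz":4,"ax":0,"ay":0,"az":0,"jaw":0},{"tx":0,"ty":0,"tz":4,"ax":0,"ay":0,"az":0,"jaw":0},{"tx":0,"ty":0,"tz":3,"ax":0,"ay":0,"az":0,"jaw":0},{"tx":0,"ty":0,"tz":1.5,"ax":0,"ay":0,"az":0,"jaw":0},{"tx":0,"ty":0,"tz":0,"ax":0,"ay":0,"az":0,"jaw":0},{"tx":0,"ty":0,"tz":0,"ax":0,"ay":0,"az":0,"jaw":0}]'
python3 -m inch '[{"tx":0,"ty":0,"tz":0.4,"ax":0,"ay":0,"az":0,"jaw":0},{"tx":0,"ty":0,"tz":0.2,"ax":0,"ay":0,"az":0,"jaw":0},{"tx":0,"ty":0,"tz":0,"ax":0,"ay":0,"az":0,"jaw":0}]'
```

```text
t: 10.02
ee_pos: [554.0, 238.6, 99.8]
orientation: [-2.191, 2.249, -0.001]
ft_force: [0.3, -1.2, -2.2]
width: 23.9
t: 10.4
ee_pos: [553.1, 238.3, 93.1]
orientation: [-2.192, 2.25, -0.0]
ft_force: [1.2, -0.6, -3.8]
width: 23.7
```

```bash
python3 -m inch '[{"tx":0,"ty":0,"tz":0.3,"ax":0,"ay":0,"az":0,"jaw":0},{"tx":0,"ty":0,"tz":0.2,"ax":0,"ay":0,"az":0,"jaw":0},{"tx":0,"ty":0,"tz":0.1,"ax":0,"ay":0,"az":0,"jaw":0},{"tx":0,"ty":0,"tz":0,"ax":0,"ay":0,"az":0,"jaw":0}]'
python3 -m inch '[{"tx":0,"ty":0,"tz":0.1,"ax":0,"ay":0,"az":0,"jaw":0},{"tx":0,"ty":0,"tz":0,"ax":0,"ay":0,"az":0,"jaw":0}]'
```

```text
t: 10.9
ee_pos: [553.1, 238.3, 86.7]
orientation: [2.192, -2.25, -0.0]
ft_force: [0.0, -0.1, -3.6]
width: 23.8
t: 11.15
ee_pos: [553.1, 238.3, 85.8]
orientation: [2.192, -2.25, -0.0]
ft_force: [-0.3, 0.8, -2.7]
width: 24.1
```

```bash
python3 -m inch '[{"tx":0,"ty":0,"tz":0.1,"ax":0,"ay":0,"az":0,"jaw":0},{"tx":0,"ty":0,"tz":0,"ax":0,"ay":0,"az":0,"jaw":0}]'
python3 - <<'E'
from h import *
print(get_obs()["ft_force"])
for n in("scene","side"):
    im,d=viewer.get_image(n); P,ok=cloud(n,d); Q=P[ok]
    b=Q[(abs(Q[:,0]-551)<75)&(abs(Q[:,1]-238)<40)&(Q[:,2]>40)&(Q[:,2]<52)]; print(n,np.percentile(b[:,2],[90,97]),rect(b))
print(get_obs()["ft_force"])
E
```

```text
t: 11.4
ee_pos: [553.3, 238.4, 85.7]
orientation: [-2.192, 2.25, -0.0]
ft_force: [-1.3, -1.3, 5.1]
width: 23.7
[-1.31167207 -1.26146023  5.14654536]
scene [49.14502407 50.03297748] ((553.974609375, 236.69247436523438), (41.05387496948242, 107.45311737060547), 89.55926513671875)
side [50.04500937 50.81756554] ((552.3010864257812, 238.14573669433594), (41.28611755371094, 104.39659881591797), 88.1004409790039)
[-1.04531608 -0.46940638  5.72335421]
```

The force went from −3 N to +5 N, so the teeth are on the table. Release and rise.

```bash
python3 -m inch '[{"tx":0,"ty":0,"tz":0,"ax":0,"ay":0,"az":0,"jaw":1},{"tx":0,"ty":0,"tz":0,"ax":0,"ay":0,"az":0,"jaw":1},{"tx":0,"ty":0,"tz":0,"ax":0,"ay":0,"az":0,"jaw":1},{"tx":0,"ty":0,"tz":0,"ax":0,"ay":0,"az":0,"jaw":1},{"tx":0,"ty":0,"tz":0,"ax":0,"ay":0,"az":0,"jaw":1},{"tx":0,"ty":0,"tz":0,"ax":0,"ay":0,"az":0,"jaw":1},{"tx":0,"ty":0,"tz":-3,"ax":0,"ay":0,"az":0,"jaw":1},{"tx":0,"ty":0,"tz":-4,"ax":0,"ay":0,"az":0,"jaw":1},{"tx":0,"ty":0,"tz":-4,"ax":0,"ay":0,"az":0,"jaw":1},{"tx":0,"ty":0,"tz":0,"ax":0,"ay":0,"az":0,"jaw":1},{"tx":0,"ty":0,"tz":0,"ax":0,"ay":0,"az":0,"jaw":1}]'
python3 - <<'E'
from h import *
a,da=viewer.get_image("scene"); b,db=viewer.get_image("side")
save("final.png",np.hstack([cv2.resize(a[150:330,250:520],(480,320)),cv2.resize(b[200:380,130:310],(320,320))]))
for n,d in(("scene",da),("side",db)):
    P,ok=cloud(n,d); Q=P[ok]
    q=Q[(abs(Q[:,0]-551)<75)&(abs(Q[:,1]-238)<50)]
    s=q[(q[:,2]>40)&(q[:,2]<52)]; h=q[(q[:,2]>60)&(q[:,2]<145)]
    print(n,rect(s),rect(h[h[:,2]>125])[0],h[:,2].max(), rect(h[h[:,2]<85])[0])
    for m in masks_of(n,"lump_a"):
        T=P[m["pixels"]&ok]; T=T[T[:,2]>27]
        if len(T)>30: print(round(m["score"],2),np.round(rect(T)[0]),np.percentile(T[:,2],[5,95]).round())
E
```

```text
t: 12.88
ee_pos: [552.6, 238.1, 194.3]
orientation: [2.192, -2.25, -0.0]
ft_force: [-0.2, -0.0, 0.3]
width: 88.0
scene ((554.3056030273438, 235.74713134765625), (105.60482788085938, 41.70738220214844), 1.1174010038375854) (554.553466796875, 237.18711853027344) 142.04759423390493 (559.2019653320312, 232.22767639160156)
0.94 [578.  40.] [28. 32.]
0.76 [530. 108.] [28. 32.]
0.68 [522.  40.] [28. 32.]
0.56 [582. 108.] [28. 32.]
side ((553.2445678710938, 238.14126586914062), (40.809757232666016, 105.4200668334961), 88.45177459716797) (551.5789794921875, 238.8705291748047) 142.62343635737966 (548.0115356445312, 243.32464599609375)
0.91 [521. 110.] [28. 33.]
0.75 [575.  43.] [28. 33.]
0.74 [579. 110.] [28. 33.]
0.69 [518.  47.] [28. 33.]
```

View pics/final.png

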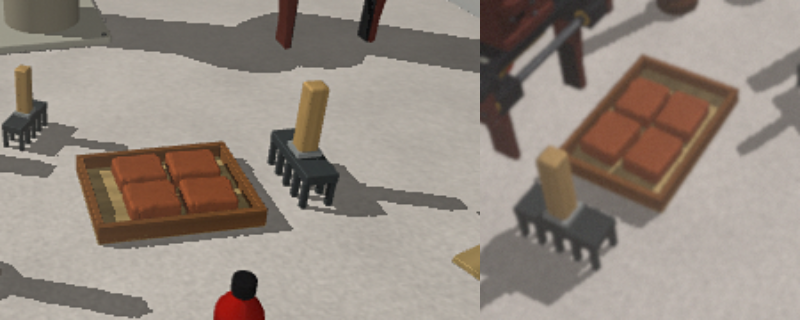

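The rake stands upright at (300,160) beside the tray, clear of the gripper. All four lumps lie flat, two in each half.

```bash
python3 -c "from workcell import ctrl; print(ctrl.close_job())"
```

```text
the job is handed in; nothing more can be done
None
```

I took the middle-sized rake by its handle and raked the two upper lumps into the bare half. I then stood the rake on its teeth beside the tray, let go, and handed the job in at about 13 s of the 54 s allowed. It reports no verdict.

**Lumps:** in the last check both cameras show all four flat, with tops about 30 mm above the table. One pair lies near tray y ≈ −25 mm and the other near +42 mm.

**Rake:** it stands upright near tray y ≈ +171 mm, where 120 mm is needed. Its top measures about 142 mm, against 140 mm expected. The gripper is open and clear above it, and the wrist force is about zero.

**Failures and disagreements:** the first move commands were refused because every row needs all seven values; nothing moved. The two cameras differed by up to about 12 mm on one lump's position, which does not change which half it lies in. I did not measure the force of the rake on the lumps (check 1), but they moved only when the lifted rake pushed them.

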